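# Put the long reamer away in the leaning caddy

### The job

Lift the longer of the two T-handled reamers up and off its forked hook and stand it tip-down in the empty middle tube of the leaning blue caddy. Lower it gently until it rests on the bottom of the tube, which sits at a height you cannot see, and only then let go: its tip chips if it falls or is rammed. Leave the shorter reamer hanging and do not disturb the other stock on the counter.

Things in the scene. Friction and masses are not known exactly. Their poses are not given: they have to be found in the camera images.
- rack: fixed wire hook rack, origin on the counter midway between its two forks, which point to its -x (to the robot). Forks at y = -80 and +80 mm: two level 8 mm wires 38 mm apart (30 mm clear), tops 224 mm above the counter, from a cross bar at x = +80 mm to x = -46 mm, then turned up, ending 14 mm higher at x = -56 mm. A reamer's handle lies across the wires, its shaft in the gap.
- long_reamer: longer T-handled reamer, in either fork. Black handle bar 18 (x) x 100 (y) x 26 (z) mm with parallel faces; origin at the handle's centre. Steel shaft of 10 mm diameter along its own -z axis, 150 mm long below the handle's underside, the last 18 mm tapered to 4 mm. About 0.16 kg.
- long_reamer_tip (a point): point of the long reamer, 163 mm below the handle's centre along its -z axis
- short_reamer: the shorter reamer, same handle (origin at the handle's centre), shaft only 90 mm long; hangs in the other fork and stays there
- caddy: fixed blue caddy on a base plate 170 x 150 x 10 mm, origin under the plate's centre. Three square tubes side by side along its y axis, 45 mm apart, leaning 0.40 rad towards its own -x axis. The outer two are taken by scribers sticking out 22 mm; the middle one is empty.
- pocket: the caddy's empty middle tube: origin at the centre of its mouth, 131 mm above the counter; z axis out of the mouth along the leaning tube, y axis along the row. Inside 16 x 16 mm square, walls 3 mm, tube 125 mm long. An adjustable stop inside, not visible, closes it somewhere between 73 and 118 mm below the mouth; its soft pad gives up to 6 mm.
- disc_stack: bystander: stack of cutting discs, 115 mm diameter, 32 mm high, origin under its centre
- paper_roll: bystander: standing roll of abrasive paper, 90 mm diameter, 100 mm high, origin under its centre
- carton: bystander: cardboard carton 60 x 90 x 45 mm, origin under its centre
Mind the look-alikes: they are no part of the job. What is shaped like the long_reamer but orange or yellow is not meant.

How it is judged:
On the way, in this order (a step that is already met when the one before it is completed fails the run):
1. the long reamer is off its hook: more than 80 mm from where it hung and not touching the rack (distance of long_reamer from where it was at the start of the episode above 0.08 m and contact force between long_reamer and rack below 0.05 N), for 0.1 s.
2. its tip is in the middle tube, more than 20 mm below the mouth (z of long_reamer_tip in the frame of pocket below -0.02 m and distance between long_reamer_tip and pocket below 0.125 m and angle between the z axis of long_reamer and the z axis of pocket, either way round below 0.3 rad), for 0.1 s.
At the end, for the whole second after the job is handed in: the long reamer stands released and at rest inside the middle tube, its tip more than 68 mm below the mouth and within 9 mm of the tube's axis, its shaft within 0.15 rad of the tube; the short reamer still hangs within 30 mm of where it was (z of long_reamer_tip in the frame of pocket below -0.068 m and x of long_reamer_tip in the frame of pocket between -0.009 and 0.009 m and y of long_reamer_tip in the frame of pocket between -0.009 and 0.009 m and angle between the z axis of long_reamer and the z axis of pocket, either way round below 0.15 rad and linear speed of long_reamer below 0.02 m/s and distance of short_reamer from where it was at the start of the episode below 0.03 m); the robot touches nothing.
It fails at once if the long reamer falls in the tube: faster than 0.35 m/s with its tip below the mouth (linear speed of long_reamer above 0.35 m/s and z of long_reamer_tip in the frame of pocket below -0.005 m and distance between long_reamer_tip and pocket below 0.125 m).
It fails at once if the long reamer is rammed against the caddy with more than 35 N (contact force between long_reamer and caddy above 35 N).
It fails at once if the short reamer is knocked more than 30 mm (distance of short_reamer from where it was at the start of the episode above 0.03 m).
It fails at once if a bystander is moved more than 20 mm (distance of any of disc_stack, paper_roll, carton from where it was at the start of the episode above 0.02 m).
It also fails if it takes over 48 s, if anything falls off the work surface, if the arm or the gripper's body presses on something with over 40 N, if the wrist force passes 120 N, or if a joint passes its speed limit or range.

### The arm

A 7-joint arm with a two-finger parallel gripper is mounted at the origin on the work surface. World frame = base frame: x ahead of the robot, y to its left, z up, the work surface at z = 0. Lengths are in m, angles in rad, forces in N, time in s.
With the tool pointing down it reaches from about 0.425 to 0.875 m from the base axis. Payload 4.7 kg.
Tool frame: the origin (TCP) lies midway between the tips of the shut fingers; the grasp point (between the pads) lies ctrl.grasp_offset behind it (ctrl.grasp_offset is the distance from the TCP to the grasp point, in m); z points along the fingers, y is the line along which they close (so a half turn about z gives the same grasp; the last joint's range is limited). The gripper opens to 87 mm and grips with 3 to 60 N. Pads are 19 mm wide; open, the fingers measure 117 mm over their backs; the gripper's body (75 mm by 190 mm) begins 51 mm behind the grasp point.
Start: joints at [1.128, 0.321, -0.07, 1.45, 0.023, 1.371, -0.057], TCP at [0.287, -0.583, 0.223] pointing down, gripper open.
Joint ranges: [-2.86, 2.86], [-0.3, 2.09], [-1.38, 1.24], [0.06, 2.45], [-1.56, 4.7], [0.09, 2.05], [-2.69, 2.69]. Speed limits (rad/s): [2.57, 2.57, 3.14, 3.14, 3.14, 3.14, 3.14].

### API

Orientations are given as a rotation vector (axis times angle).
In Python, from bench import ctrl gives the robot as it stands. The module is installed in compiled form; this text tells all that it offers.
- The arm moves only by the tool jog_arm, never from a script. Its argument "moves" is one flat list of numbers, 7 for each row, row after row: the shift along the tool's x, y, z in units of 30 cm (1.0 is 30 cm), then the turn, a rotation vector about the tool's x, y, z in units of 60 degrees (1.0 is 60 degrees), then the gripper's target within -1 to 1 (fully open at 1, half-way at 0, shut at -1). In form: [x, y, z, wx, wy, wz, fingers, x, y, z, wx, wy, wz, fingers, ...]. A call has exactly 8 rows; each row is the pose to reach, as a shift and turn from the pose commanded when the call began, along the tool's axes at that moment; what a row does not reach only later rows make up. A row lasts 1/8 s, in which the tool goes at most 62.5 mm and 10.7 degrees, less where a joint would pass 70% of its speed; a pose out of reach is approached as far as the arm can. A call with a number of a shift or a turn outside -1 to 1 is refused whole. A call with a gripper value outside its range is refused whole. The fingers move at their own pace and stop on an object; "newtons" is the grip in N (left out, the last holds). Time passes only in rows, so rows that repeat a pose let the fingers close, or fill a call up. It gives the time, the measured TCP pose, the force, the opening and the grip force at its end, in the units of the state.
- ctrl.get_state(): the state, without advancing time (a new reading comes with each control period).
- ctrl.get_image(name): name is "scene" or "top" or "wrist"; returns a dict with "pixels" (400x640x3 uint8, red, green, blue), "fx", "fy", "cx", "cy" (pixels), "xyz" and "rotation" of the camera in the world; the wrist camera has in their place "tool_from_camera" (4x4, takes a point from camera to tool coordinates, whose origin is the TCP and whose axes are the flange's). Camera axes: x right, y up, looking along -z (the intrinsics and any distortion apply to the point x, -y, -z); pixel columns grow to the right and rows downward; lengths in m; the calibration is good to about 2 mm. The wrist camera is an equidistant fisheye: a pixel r from the principal point sees the ray r / f radians off the axis. A picture is of the moment at which its call begins: read the wrist's pose just before it. There is no depth.
- ctrl.close_job(): hands the job in; it is judged then, once.
The state is a dict: "time": time; "joint_positions": joint angles; "qd": joint speeds; "joint_torque": joint torques, N m; "position": TCP position; "tool_rot": TCP orientation; "ft_force": force on the tool from outside, world axes, zero at the start; "torque": the same for the moment, N m; "grip_width": opening from 0.0 (shut) to 1.0 (fully open); "grip_force": force on a finger pad.
Only numpy, scipy, OpenCV 4.12 (cv2) and the standard library are available. Lean on these libraries where they do the work, as an engineer would, in place of code of your own. Each camera call takes 0.05 s, during which the arm holds its last target. There are 200 camera calls.

## Working session

There is one attempt and no reset: what is moved stays moved. The work goes in short steps, Python scripts to look and compute and a tool call to move; the robot and the scene stay as the last step left them, time stands still between calls to the robot, and variables do not carry over. Pictures are saved under pics/ and viewed, at most 10 in all, crops included, and the job is handed in when it is done.

Besides the shell and the picture viewer there is one more tool, called as name(argument=value, ...), one argument or row to a line, values as JSON. jog_arm: Moves the arm, as the interface text tells. Its arguments: {"type":"object","properties":{"moves":{"type":"array"},"newtons":{"type":"number"}},"required":["moves"]}

```bash
mkdir -p pics; python3 - <<'E'
from bench import ctrl
import cv2,pickle
s=ctrl.get_state();print(s, ctrl.grasp_offset)
d={}
for n in("scene","top","wrist"):
    d[n]=ctrl.get_image(n); cv2.imwrite(f"pics/{n}0.png",d[n]["pixels"][:,:,::-1])
    print(n,{k:v for k,v in d[n].items() if k!="pixels"})
pickle.dump(d,open("d0.pkl","wb"))
E
```

```text
{'time': 0.0, 'joint_positions': array([ 1.12808316,  0.32182569, -0.07010982,  1.45167214,  0.02259956,
        1.37077681, -0.05692556]), 'qd': array([-3.85328731e-04,  7.70826325e-05, -1.06796709e-03,  6.54650519e-05,
       -1.03161192e-03, -1.15539809e-03,  1.31744397e-04]), 'joint_torque': array([-2.36326341e-04, -4.91276121e+01, -4.03867476e-01, -3.12525773e+01,
       -6.38626423e-02,  4.36477899e-02,  1.58712251e-04]), 'position': array([ 0.28643725, -0.58287521,  0.22146139]), 'tool_rot': array([-3.05821448e+00, -7.10968586e-01,  8.08582718e-04]), 'ft_force': array([ 0.53811957, -0.79548034,  0.59536653]), 'torque': array([-0.07393682,  0.04638165, -0.00197429]), 'grip_force': 0.0, 'grip_width': 1.002528293604897} 0.0187
scene {'fx': 502.16498488868694, 'fy': 502.16498488868694, 'cx': 320.20085461518295, 'cy': 198.09751888494833, 'xyz': array([ 1.78944525, -0.3212468 ,  1.37387217]), 'rotation': array([0.68891364, 0.53190541, 1.2544319 ])}
top {'fx': 497.51158907251425, 'fy': 497.51158907251425, 'cx': 317.9906257128339, 'cy': 210.67440306954637, 'xyz': array([0.35285508, 0.01022723, 1.54779415]), 'rotation': array([ 0.08655908, -0.11624919, -1.55097321])}
wrist {'fx': 309.70691628693146, 'fy': 309.70691628693146, 'cx': 321.56477028007987, 'cy': 197.00924562798028, 'tool_from_camera': array([[ 2.27261204e-05,  9.57748436e-01,  2.87607254e-01,
         7.89598365e-02],
       [ 9.99999901e-01,  1.06308516e-04, -4.33031264e-04,
        -1.18422241e-03],
       [-4.45310117e-04,  2.87607235e-01, -9.57748339e-01,
        -1.62216375e-01],
       [ 0.00000000e+00,  0.00000000e+00,  0.00000000e+00,
         1.00000000e+00]])}
```

View pics/scene0.png

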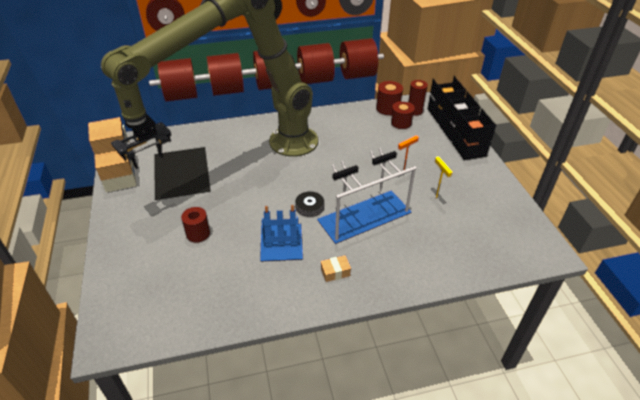

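View pics/top0.png

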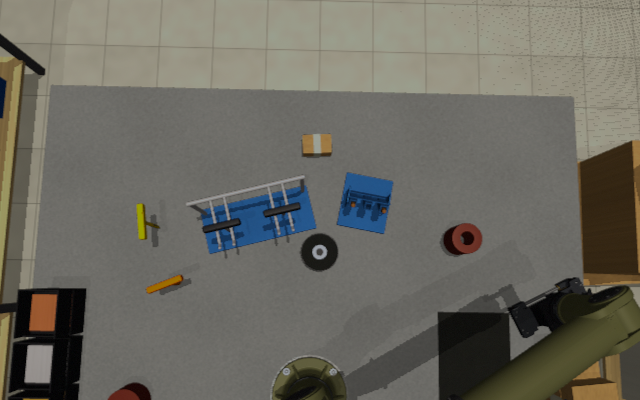

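The scene shows the blue caddy at about (282,235) and the rack at about (368,200), with the black handles at (345,172) and (383,157). In the top view the handles are at (221,225) and (282,210), and the caddy is at (366,203). I'll enlarge these.

```bash
python3 - <<'E'
import cv2
s=cv2.imread("pics/scene0.png");t=cv2.imread("pics/top0.png")
def g(im,x0,y0,x1,y1,k,n):
    cv2.imwrite(n,cv2.resize(im[y0:y1,x0:x1],None,fx=k,fy=k,interpolation=cv2.INTER_CUBIC))
g(s,255,130,415,270,4.25,"pics/s1.png") 
g(t,185,165,400,260,3.7,"pics/t1.png")
E
```

```text
(no output)
```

View pics/s1.png

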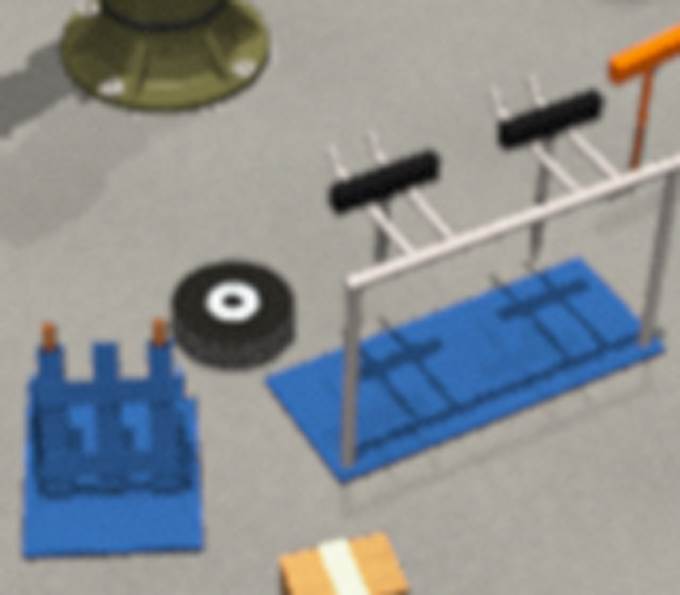

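View pics/t1.png

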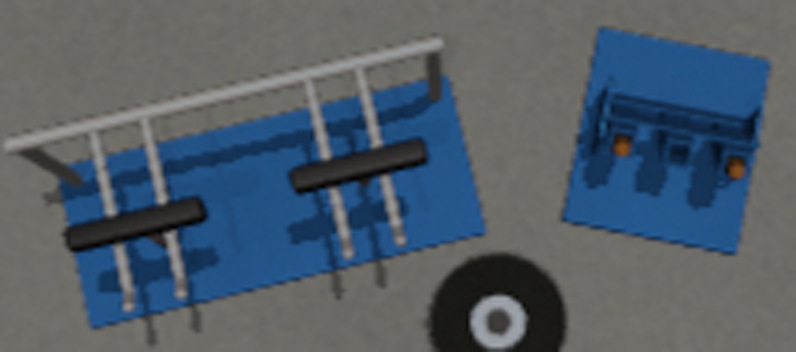

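The scene crop shows that the reamer at (550,118) has the longer shaft, with its tip near (537,258). The other one ends about 80 px below its handle. So the long reamer is the left handle in the top view, at crop (136,224), and the middle mouth is at crop (680,152). Next I'll triangulate.

```bash
cat > h.py <<'E'
import numpy as np,pickle
from scipy.spatial.transform import Rotation as R
from scipy.optimize import least_squares
d=pickle.load(open("d0.pkl","rb"))
def proj(n,p):
    c=d[n];q=R.from_rotvec(c["rotation"]).inv().apply(np.atleast_2d(p)-c["xyz"])
    return np.c_[c["cx"]+c["fx"]*q[:,0]/-q[:,2], c["cy"]-c["fy"]*q[:,1]/-q[:,2]]
S=lambda *p:np.array(p)/4.25+[255,130]-.38
T=lambda *p:np.array(p)/3.7+[185,165]-.36
def onz(n,uv,z):
    c=d[n];uv=np.atleast_2d(uv)
    r=R.from_rotvec(c["rotation"]).apply(np.c_[(uv[:,0]-c["cx"])/c["fx"],-(uv[:,1]-c["cy"])/c["fy"],-np.ones(len(uv))])
    return c["xyz"]+r*((z-c["xyz"][2])/r[:,2])[:,None]
E
python3 - <<'E'
from h import *
np.set_printoptions(precision=4,suppress=True)
for nm,t,s in [("long",[(66,240),(206,209)],[(600,103),(501,133)]),("short",[(292,181),(426,151)],[(438,166),(333,196)])]:
    uvT,uvS=T(*t),S(*s)
    f=lambda q:np.r_[(proj("top",q.reshape(2,3))-uvT).ravel(),(proj("scene",q.reshape(2,3))-uvS).ravel()]
    r=least_squares(f,np.array([.55,.3,.23,.55,.2,.23]));e=r.x.reshape(2,3)
    print(nm,e,"c",e.mean(0),"len",np.linalg.norm(e[0]-e[1]),"yaw",np.arctan2(*(e[0]-e[1])[[0,1]])*-1,"rms",np.abs(r.fun).max())
    for n,uv in(("top",uvT),("scene",uvS)): print(n,onz(n,uv,.237).mean(0))
# tips of long in scene
# rack: crossbar ends, wire bends (top view)
b=onz("top",T((8,146),(442,43)),.224);print("bar",b,np.linalg.norm(b[0]-b[1]),"yaw",-np.arctan2(*(b[0]-b[1])[[0,1]]))
w=onz("top",T((128,306),(181,295),(349,255),(401,243)),.238);print("wire ends",w)
# caddy
def model(p,m=True):
    Rz=R.from_euler("z",p[2]);o=np.array([p[0],p[1],0])
    c=np.array([[.085,.075,.01],[.085,-.075,.01],[-.085,-.075,.01],[-.085,.075,.01]])
    k=.022
    mo=np.array([[p[3],0,.131],[p[3]-k*np.sin(.4),.045,.131+k*np.cos(.4)],[p[3]-k*np.sin(.4),-.045,.131+k*np.cos(.4)]])
    return o+Rz.apply(c),o+Rz.apply(mo)
def f(p):
    c,m=model(p)
    return np.r_[(proj("top",c)-T((598,28),(768,60),(738,252),(562,218))).ravel(),
     (proj("scene",c[[1,0]])-S((25,549),(202,544))).ravel(),
     (proj("top",m)-T((680,152),(622,144),(736,166))).ravel(),
     (proj("scene",m)-S((105,347),(158,322),(48,327))).ravel()]
r=least_squares(f,[.6,-.1,0,-.03]);print(r.x);print(r.fun.reshape(-1,2));print(model(r.x)[1])
E
```

```text
long [[0.4683 0.291  0.2368]
 [0.4921 0.1927 0.2412]] c [0.4802 0.2419 0.239 ] len 0.10121390449438557 yaw 0.23680150121614438 rms 0.9588883773300267
top [0.48   0.2407 0.237 ]
scene [0.478  0.2456 0.237 ]
short [[0.5139 0.1324 0.2351]
 [0.5366 0.0367 0.241 ]] c [0.5252 0.0846 0.2381] len 0.09851887934630724 yaw 0.2328175202273914 rms 0.7238533544777397
top [0.525  0.0831 0.237 ]
scene [0.5244 0.0873 0.237 ]
bar [[0.5366 0.3376 0.224 ]
 [0.6186 0.0256 0.224 ]] 0.32260515033833076 yaw 0.2571559408762277
wire ends [[0.4219 0.2439 0.238 ]
 [0.4303 0.2068 0.238 ]
 [0.4608 0.0886 0.238 ]
 [0.4701 0.0518 0.238 ]]
[ 0.5825 -0.1628 -0.1691 -0.0261]
[[-0.4128 -0.5145]
 [ 0.4176 -0.3663]
 [-0.4784  0.6053]
 [-0.3538  0.8499]
 [-0.9903  1.0298]
 [ 0.3676 -0.0117]
 [-0.6468 -0.7215]
 [-0.2133  0.4412]
 [ 0.1336  0.3632]
 [-0.3951  0.5078]
 [-0.2227 -0.0652]
 [-0.312  -0.0561]]
[[ 0.5567 -0.1584  0.131 ]
 [ 0.5558 -0.1126  0.1513]
 [ 0.5407 -0.2013  0.1513]]
```

```bash
cat >> h.py <<'E'
def toolrot(yaw,tilt=0.):   # tool y along yaw dir, z down; tilt leans the tool's back towards -(yaw dir)
    ey=np.array([np.cos(yaw),np.sin(yaw),0]);ez=np.array([0,0,-1.])
    y=ey*np.cos(tilt)-ez*-np.sin(tilt)*-1*-1 if 0 else None
    z=ez*np.cos(tilt)+ey*np.sin(tilt); y=ey*np.cos(tilt)-ez*np.sin(tilt)
    return R.from_matrix(np.c_[np.cross(y,z),y,z])
def delta(p0,R0,p,Rg):
    return np.r_[R0.inv().apply(np.array(p)-p0)/.3,(R0.inv()*Rg).as_rotvec()/np.radians(60)]
E
sed -i '/if 0 else None/d' h.py
python3 - <<'E'
from h import *
from bench import ctrl
np.set_printoptions(precision=4,suppress=True)
s=ctrl.get_state();p,q=s["position"],R.from_rotvec(s["tool_rot"])
w=[(.42,-.38,.42),(.55,-.13,.42),(.49,.24,.42)];y=[-.7,-.4,.245]
for a,b in zip(w,y):
    g=toolrot(b);print(delta(p,q,a,g));p,q=np.array(a),g
E
```

```text
[ 0.6979 -0.4119 -0.6604 -0.0014 -0.0002 -0.3953]
[ 0.9165 -0.2054  0.      0.      0.     -0.2865]
[ 1.0581 -0.6645  0.      0.      0.     -0.6159]
```

jog_arm(
  moves=[0.2,0,-0.3,0,0,0,0.15,0.35,-0.2,-0.5,0,0,-0.1,0.15,0.5,-0.3,-0.66,0,0,-0.2,0.15,0.6,-0.36,-0.66,0,0,-0.3,0.15,0.7,-0.41,-0.66,0,0,-0.4,0.15,0.7,-0.41,-0.66,0,0,-0.4,0.15,0.7,-0.41,-0.66,0,0,-0.4,0.15,0.7,-0.41,-0.66,0,0,-0.4,0.15],
)

```text
time: 1.15
position: [0.4193, -0.3822, 0.4193]
tool_rot: [-2.846, -1.326, 0.003]
ft_force: [-0.7, 0.3, -1.2]
grip_width: 0.576
grip_force: 0.0
```

jog_arm(
  moves=[0.2,-0.05,0,0,0,-0.05,0.15,0.4,-0.1,0,0,0,-0.1,0.15,0.6,-0.15,0,0,0,-0.2,0.15,0.8,-0.2,0,0,0,-0.28,0.15,0.92,-0.2,0,0,0,-0.29,0.15,0.92,-0.2,0,0,0,-0.29,0.15,0.92,-0.2,0,0,0,-0.29,0.15,0.92,-0.2,0,0,0,-0.29,0.15],
)

```text
time: 2.15
position: [0.5509, -0.1325, 0.4202]
tool_rot: [2.615, 1.741, -0.002]
ft_force: [-0.1, -0.5, 0.7]
grip_width: 0.572
grip_force: 0.0
```

jog_arm(
  moves=[0.17,-0.1,0,0,0,-0.08,0.15,0.33,-0.2,0,0,0,-0.16,0.15,0.5,-0.3,0,0,0,-0.24,0.15,0.67,-0.4,0,0,0,-0.34,0.15,0.83,-0.5,0,0,0,-0.44,0.15,1,-0.6,0,0,0,-0.54,0.15,1,-0.66,0,0,0,-0.62,0.15,1,-0.66,0,0,0,-0.62,0.15],
)

```text
time: 3.15
position: [0.4825, 0.223, 0.421]
tool_rot: [1.917, 2.487, 0.0]
ft_force: [0.3, -0.0, 0.4]
grip_width: 0.574
grip_force: 0.0
```

```bash
python3 - <<'E'
from h import *
from bench import ctrl
import cv2
np.set_printoptions(precision=4,suppress=True)
s=ctrl.get_state();im=ctrl.get_image("wrist");pickle.dump((s,im),open("w1.pkl","wb"))
cv2.imwrite("pics/w1.png",im["pixels"][:,:,::-1])
p,q=s["position"],R.from_rotvec(s["tool_rot"]);print(s["time"],p,s["tool_rot"],s["ft_force"],s["grip_width"])
print(delta(p,q,(.48,.242,.30),toolrot(.245)))
E
```

```text
3.15 [0.4825 0.223  0.421 ] [1.9169 2.4872 0.0001] [ 0.3133 -0.023   0.4115] 0.5744561419864567
[0.0639 0.0077 0.4032 0.0009 0.0011 0.012 ]
```

View pics/w1.png

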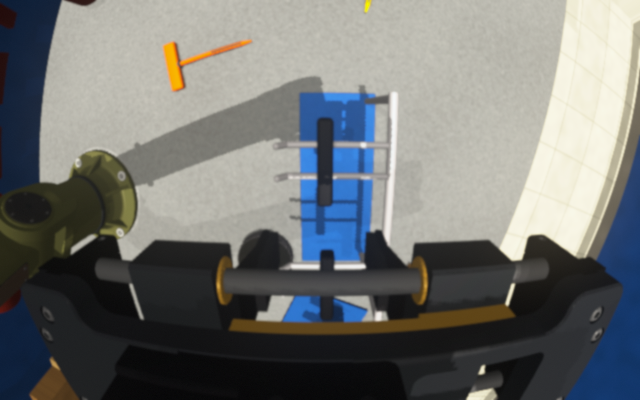

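```bash
cat >> h.py <<'E'
def wproj(s,im,P):
    tc=im["tool_from_camera"];q=R.from_rotvec(s["tool_rot"])
    t=q.inv().apply(np.atleast_2d(P)-s["position"]); c=(t-tc[:3,3])@tc[:3,:3]
    v=np.c_[c[:,0],-c[:,1],-c[:,2]];r=np.linalg.norm(v[:,:2],axis=1);th=np.arctan2(r,v[:,2])
    return np.c_[im["cx"]+im["fx"]*th*v[:,0]/r,im["cy"]+im["fy"]*th*v[:,1]/r]
def wray(s,im,uv):
    tc=im["tool_from_camera"];q=R.from_rotvec(s["tool_rot"])
    x,y=(uv[0]-im["cx"])/im["fx"],(uv[1]-im["cy"])/im["fy"];r=np.hypot(x,y)
    v=np.array([x/r*np.sin(r),-y/r*np.sin(r),-np.cos(r)])
    return s["position"]+q.apply(tc[:3,3]),q.apply(tc[:3,:3]@v)
E
python3 - <<'E'
from h import *
import cv2
np.set_printoptions(precision=2,suppress=True)
s,im=pickle.load(open("w1.pkl","rb"))
c=np.array([.48,.242,.237]);u=np.array([-.243,.97,0]);n=np.array([.97,.243,0])
print(wproj(s,im,[c+.05*u+[0,0,.013],c-.05*u+[0,0,.013],c-.05*u-[0,0,.013],c-[0,0,.163]]))
print(wproj(s,im,[[.5252,.0846,.25],[.5567,-.1584,.131]]))
cv2.imwrite("pics/w1c.png",cv2.resize(im["pixels"][95:215,265:405,::-1],None,fx=5,fy=5,interpolation=cv2.INTER_CUBIC))
E
```

```text
[[324.59 116.77]
 [323.34 206.11]
 [323.19 199.31]
 [323.02 143.32]]
[[326.43 290.2 ]
 [308.96 354.69]]
```

View pics/w1c.png

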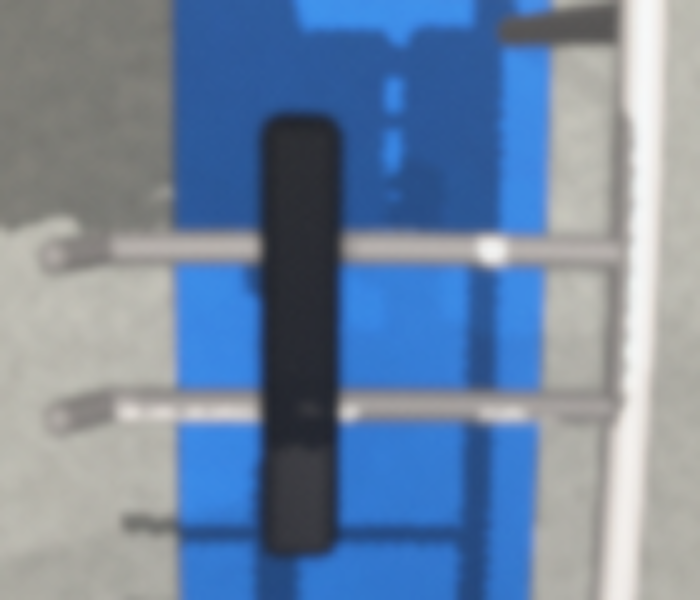

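The wrist view confirms the long handle's top face from (325,118) to (325,206). That is within about 1 px of the prediction, so I take the centre as (0.481,0.242) and the yaw as 0.257.

```bash
python3 - <<'E'
from h import *
np.set_printoptions(precision=4,suppress=True)
s,im=pickle.load(open("w1.pkl","rb"))
p,q=s["position"],R.from_rotvec(s["tool_rot"])
print(delta(p,q,(.4813,.2422,.228),toolrot(.257)))
E
```

```text
[0.0637 0.0119 0.6432 0.0009 0.0011 0.0005]
```

jog_arm(
  moves=[0.064,0.012,0.1,0,0,0,0.15,0.064,0.012,0.2,0,0,0,0.15,0.064,0.012,0.3,0,0,0,0.15,0.064,0.012,0.4,0,0,0,0.15,0.064,0.012,0.5,0,0,0,0.15,0.064,0.012,0.58,0,0,0,0.15,0.064,0.012,0.642,0,0,0,0.15,0.064,0.012,0.642,0,0,0,0.15],
)

```text
time: 4.2
position: [0.4817, 0.2407, 0.2266]
tool_rot: [-1.92, -2.485, 0.004]
ft_force: [-0.1, -0.0, -0.1]
grip_width: 0.574
grip_force: 0.0
```

jog_arm(
  moves=[0,0,0,0,0,0,-0.3,0,0,0,0,0,0,-0.5,0,0,0,0,0,0,-0.6,0,0,0,0,0,0,-0.8,0,0,0,0,0,0,-1,0,0,0,0,0,0,-1,0,0,0,0,0,0,-1,0,0,0,0,0,0,-1],
  newtons=45,
)

```text
time: 5.2
position: [0.4816, 0.2425, 0.2282]
tool_rot: [1.917, 2.489, 0.0]
ft_force: [-1.5, -0.3, 4.1]
grip_width: 0.2
grip_force: 45.0
```

jog_arm(
  moves=[0,0,-0.03,0,0,0,-1,0,0,-0.1,0,0,0,-1,0,0,-0.2,0,0,0,-1,0,0,-0.3,0,0,0,-1,0,0,-0.4,0,0,0,-1,0,0,-0.5,0,0,0,-1,0,0,-0.6,0,0,0,-1,0,0,-0.7,0,0,0,-1],
)

```text
time: 6.2
position: [0.4816, 0.2422, 0.4387]
tool_rot: [-1.918, -2.488, 0.0]
ft_force: [0.1, 0.3, -1.5]
grip_width: 0.207
grip_force: 45.0
```

jog_arm(
  moves=[0,0,-0.05,0,0,0,-1,0,0,-0.1,0,0,0,-1,0,0,-0.1,0,0,0,-1,0,0,-0.1,0,0,0,-1,0,0,-0.1,0,0,0,-1,0,0,-0.1,0,0,0,-1,0,0,-0.1,0,0,0,-1,0,0,-0.1,0,0,0,-1],
)

```text
time: 7.2
position: [0.4816, 0.2424, 0.4679]
tool_rot: [1.917, 2.489, -0.0]
ft_force: [0.1, 0.6, -1.5]
grip_width: 0.203
grip_force: 45.0
```

```bash
python3 - <<'E'
from h import *
from bench import ctrl
np.set_printoptions(precision=4,suppress=True)
s=ctrl.get_state();p,q=s["position"],R.from_rotvec(s["tool_rot"]);print(s["time"],p,s["ft_force"],s["torque"],s["joint_positions"])
m=np.array([.5567,-.1584,.131]);ax=np.array([-np.cos(-.169)*np.sin(.4),-np.sin(-.169)*np.sin(.4),np.cos(.4)])
g=toolrot(-.169,.4);print(g.as_matrix()[:,2],-ax)
for tipout in (.03,):
    # TCP is ~9 mm below handle centre; tip 163 below centre -> tip 154 beyond TCP
    t=m+ax*(tipout+.154);print("tcp",t)
    a=np.array([.54,-.05,p[2]]);h=toolrot(.05,.15)
    print(delta(p,q,a,h),delta(a,h,t+[0,0,.05],g))
E
```

```text
7.2 [0.4816 0.2424 0.4679] [ 0.1029  0.6376 -1.4987] [-0.0076 -0.1343 -0.0423] [ 0.1987  0.1468 -0.8293  1.2228  0.1116  1.8179 -0.34  ]
[ 0.3839 -0.0655 -0.9211] [ 0.3839 -0.0655 -0.9211]
tcp [ 0.4861 -0.1463  0.3005]
[-0.992  -0.0602  0.0001 -0.1428 -0.0148  0.1981] [-0.3118 -0.2519  0.3577 -0.2378 -0.0569  0.2018]
```

jog_arm(
  moves=[-0.1,0,0,0,0,0.02,-1,-0.25,0,0,0,0,0.05,-1,-0.4,-0.02,0,-0.03,0,0.08,-1,-0.55,-0.03,0,-0.06,0,0.11,-1,-0.7,-0.04,0,-0.1,-0.01,0.14,-1,-0.85,-0.05,0,-0.13,-0.01,0.17,-1,-0.95,-0.06,0,-0.14,-0.015,0.2,-1,-0.99,-0.06,0,-0.14,-0.015,0.2,-1],
)

```text
time: 8.2
position: [0.5399, -0.0509, 0.4677]
tool_rot: [2.097, 2.196, 0.161]
ft_force: [0.8, 0.6, -2.6]
grip_width: 0.203
grip_force: 45.0
```

jog_arm(
  moves=[-0.04,-0.03,0.03,-0.03,-0.01,0.02,-1,-0.1,-0.08,0.1,-0.07,-0.02,0.06,-1,-0.17,-0.14,0.18,-0.12,-0.03,0.1,-1,-0.24,-0.2,0.26,-0.17,-0.04,0.15,-1,-0.29,-0.24,0.33,-0.22,-0.055,0.19,-1,-0.31,-0.25,0.36,-0.238,-0.057,0.2,-1,-0.31,-0.25,0.36,-0.238,-0.057,0.2,-1,-0.31,-0.25,0.36,-0.238,-0.057,0.2,-1],
)

```text
time: 9.2
position: [0.4926, -0.1454, 0.3509]
tool_rot: [2.151, 1.822, 0.361]
ft_force: [0.4, -0.1, -1.8]
grip_width: 0.203
grip_force: 45.0
```

```bash
python3 - <<'E'
from h import *
from bench import ctrl
import cv2
np.set_printoptions(precision=4,suppress=True)
s=ctrl.get_state();d2={n:ctrl.get_image(n) for n in("wrist","scene","top")};pickle.dump((s,d2),open("w2.pkl","wb"))
print(s["time"],s["position"],s["tool_rot"],s["ft_force"],s["torque"])
w=d2["wrist"]["pixels"][200:380,220:420,::-1];sc=d2["scene"]["pixels"][150:270,240:400,::-1]
t=d2["top"]["pixels"][160:260,320:440,::-1]
k=lambda a,f:cv2.resize(a,None,fx=f,fy=f,interpolation=cv2.INTER_CUBIC)
a=k(sc,4);cv2.imwrite("pics/s2.png",a);print(a.shape)
cv2.imwrite("pics/w2.png",k(d2["wrist"]["pixels"][140:,190:450,::-1],2.3))
cv2.imwrite("pics/t2.png",k(t,5))
E
```

```text
9.2 [ 0.4926 -0.1454  0.3509] [2.1514 1.822  0.3613] [ 0.4191 -0.11   -1.7781] [ 0.0417  0.5306 -0.0155]
(480, 640, 3)
```

View pics/s2.png

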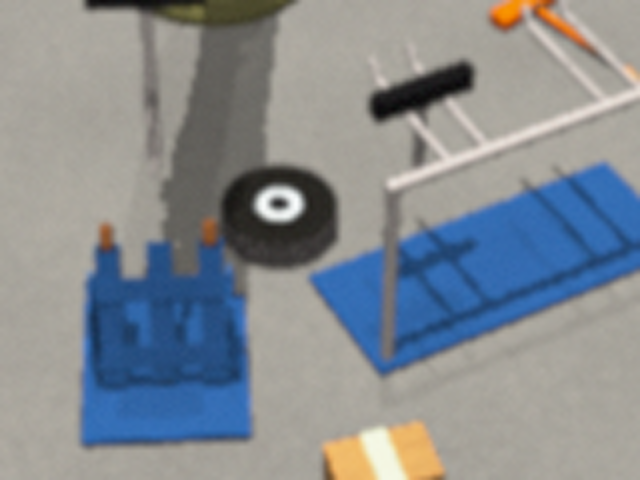

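View pics/w2.png

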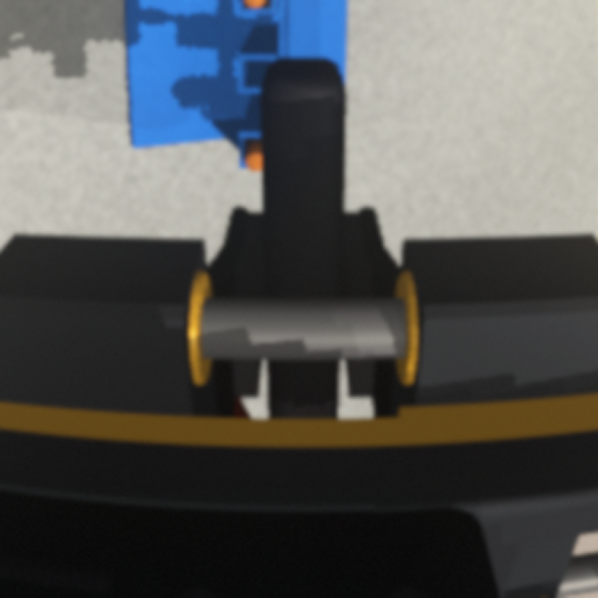

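In the scene crop the reamer tip is at about (153,160), above the middle mouth at (160,245). The wrist crop shows the middle mouth at about (262,72) and the scribers at (255,0) and (255,158). I'll compare these with the model.

```bash
python3 - <<'E'
from h import *
np.set_printoptions(precision=4,suppress=True)
s,d2=pickle.load(open("w2.pkl","rb"));im=d2["wrist"];q=R.from_rotvec(s["tool_rot"])
tip=s["position"]+q.apply([0,0,.154]);z=q.as_matrix()[:,2]
m=np.array([.5567,-.1584,.131]);ax=np.array([-np.cos(.169)*np.sin(.4),np.sin(.169)*np.sin(.4),np.cos(.4)])
ey=np.array([np.sin(.169),np.cos(.169),0]);P=[m,m+.045*ey+.022*ax,m-.045*ey+.022*ax]
print("tip",tip,"wrist pred",(wproj(s,im,P)-[190,140])*2.3)
print("scene pred tip, mouth",(proj("scene",[tip,tip-.12*z,m])-[240,150])*4+1.5)
print("top pred",(proj("top",[tip,tip-.12*z,m])-[320,160])*5+2)
c,r=wray(s,im,np.array([262,72])/2.3+[190,140]);print("mouth from wrist",c+r*((.131-c[2])/r[2]))
for uv in((255,0),(255,158)):
  c,r=wray(s,im,np.array(uv)/2.3+[190,140]);print("scriber",c+r*((.1513-c[2])/r[2]))
print("z vs -ax",z,-ax, "dot",np.arccos(z@-ax))
E
```

```text
tip [ 0.5507 -0.1552  0.2086] wrist pred [[261.2781  70.6189]
 [257.8805  -5.3992]
 [259.7693 159.4423]]
scene pred tip, mouth [[155.0618 178.5348]
 [147.4883  42.7037]
 [157.2338 248.6003]]
top pred [[251.9721 217.774 ]
 [263.9013 275.3058]
 [240.8699 226.9916]]
mouth from wrist [ 0.557  -0.1593  0.131 ]
scriber [ 0.5538 -0.115   0.1513]
scriber [ 0.5382 -0.1997  0.1513]
z vs -ax [ 0.3771 -0.0638 -0.924 ] [ 0.3839 -0.0655 -0.9211] dot 0.0075059351808295085
```

View pics/t2.png

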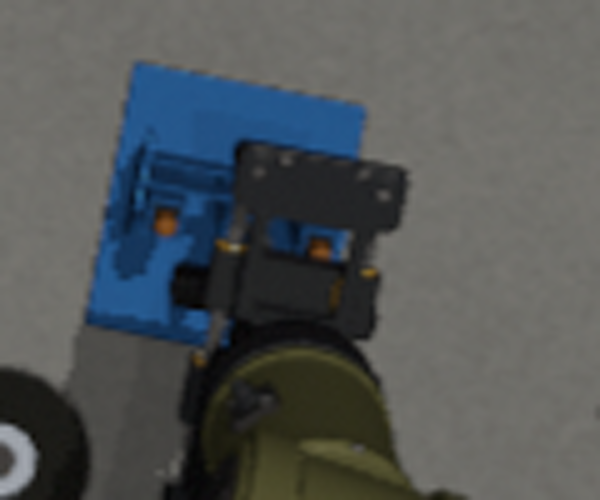

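The top view hides the tip under the gripper. I'll pin down the tip in the scene by differencing against the first image.

```bash
python3 - <<'E'
from h import *
import cv2
s,d2=pickle.load(open("w2.pkl","rb"))
a=d["scene"]["pixels"].astype(int);b=d2["scene"]["pixels"].astype(int)
D=(b-a).sum(2)
for y in range(176,204): print(y,D[y,268:288])
E
```

```text
176 [  26   31   30   35   31   30   29  -17 -101 -139 -175 -137  -62  -39
  -41  -38  -39  -44  -92 -182]
177 [  31   25   29   34   34   27   27  -11  -68 -102 -154 -129  -53  -32
  -40  -35  -50  -47  -96 -188]
178 [  31   26   27   30   26   32   20   -4  -54  -89 -151 -117  -55  -42
  -41  -43  -42  -63 -131 -196]
179 [  32   35   34   28   28   31   16   -6  -51  -79 -146 -112  -60  -38
  -33  -37  -40  -90 -172 -202]
180 [  33   27   28   26   29   31    6  -19  -49  -82 -130 -111  -78  -49
  -43  -38  -49  -89 -179 -212]
181 [  28   26   28   23   17   11   -6  -23  -53 -100 -128  -90  -70  -44
  -45  -44  -69 -127 -197 -219]
182 [  25   23   11    7    7   -8  -11  -12  -59 -124 -145  -96  -68  -45
  -37  -45  -93 -166 -204 -214]
183 [  23   14   -1    1   -3   -9  -11  -21  -58 -134 -148 -110  -80  -47
  -42  -70 -125 -203 -214 -215]
184 [  11   -3   -2   -7    0   -9   -5  -18  -68 -127 -136 -115  -99  -48
  -46  -86 -167 -211 -210 -218]
185 [  -4   -9   -4  -12   -2   -8   -9  -17  -72 -132 -127 -109 -104  -47
  -35  -91 -190 -202 -212 -213]
186 [  -6   -8   -9   -6   -6 
[... 1195 characters left out ...]
0  -39  -39  -73 -148 -205
 -218 -214 -217 -225 -212 -215]
198 [  -6   -6   -9   -6  -13  -36  -46  -42  -44  -41  -45  -90 -173 -219
 -217 -219 -221 -223 -217 -210]
199 [  -7   -6   -4   -6  -18  -37  -40  -39  -39  -43  -47  -87 -175 -211
 -212 -218 -211 -213 -212 -219]
200 [  -5   -9   -4   -8  -18  -42  -43  -37  -38  -43  -50  -65 -125 -175
 -211 -219 -212 -208 -213 -217]
201 [  -4   -7   -4   -2  -17  -33  -44  -44  -44  -43  -46  -46  -75 -137
 -200 -208 -216 -205 -213 -208]
202 [  -1   -2   -6  -10  -21  -37  -40  -36  -44  -45  -39  -41  -70 -126
 -199 -217 -214 -221 -220 -214]
203 [  -3   -5  -14  -16  -31  -41  -38  -46  -38  -43  -43  -40  -56 -111
 -192 -222 -216 -222 -218 -216]
```

The prediction matches: the shaft's full width ends at row 189, where the model puts the start of the taper, so the grasp is true. Now I'll align and insert.

```bash
cat >> h.py <<'E'
M=np.array([.5568,-.1588,.131]);YAW=-.172
G=toolrot(YAW,.4);AX=-G.as_matrix()[:,2]
def rep():
    from bench import ctrl
    s=ctrl.get_state();q=R.from_rotvec(s["tool_rot"]);tip=s["position"]+q.apply([0,0,.154])
    print(s["time"],"tip in pocket (tool axes, z out)",G.inv().apply(tip-M)*[1,1,-1],"F tool",q.inv().apply(s["ft_force"]),"w",s["grip_width"])
    return s,q
E
python3 - <<'E'
from h import *
np.set_printoptions(precision=4,suppress=True)
s,q=rep()
for o in(.03,-.03): print(delta(s["position"],q,M+AX*(o+.154),G))
E
```

```text
9.35 tip in pocket (tool axes, z out) [0.0011 0.0243 0.0742] F tool [-0.3517 -0.0113  1.3248] w 0.20304897055111057
[-0.003  -0.0834  0.1478 -0.0066 -0.0006  0.0041]
[-0.0032 -0.082   0.3478 -0.0066 -0.0006  0.0041]
```

jog_arm(
  moves=[-0.003,-0.04,0.04,-0.006,0,0.004,-1,-0.003,-0.083,0.1,-0.0066,0,0.004,-1,-0.003,-0.083,0.148,-0.0066,0,0.004,-1,-0.003,-0.083,0.148,-0.0066,0,0.004,-1,-0.003,-0.083,0.148,-0.0066,0,0.004,-1,-0.003,-0.083,0.148,-0.0066,0,0.004,-1,-0.003,-0.083,0.148,-0.0066,0,0.004,-1,-0.003,-0.083,0.148,-0.0066,0,0.004,-1],
)

```text
time: 10.35
position: [0.4894, -0.1483, 0.2993]
tool_rot: [2.156, 1.812, 0.366]
ft_force: [0.3, 0.8, -1.8]
grip_width: 0.206
grip_force: 45.0
```

```bash
python3 - <<'E'
from h import *
from bench import ctrl
import cv2
np.set_printoptions(precision=4,suppress=True)
s,q=rep(); im=ctrl.get_image("wrist");sc=ctrl.get_image("scene")
k=lambda a,f:cv2.resize(a,None,fx=f,fy=f,interpolation=cv2.INTER_CUBIC)
a=k(im["pixels"][130:230,255:375,::-1],4);b=k(sc["pixels"][170:245,255:315,::-1],6.4)[:400]
b=cv2.copyMakeBorder(b,0,max(0,400-b.shape[0]),0,0,0)[:400,:318]
cv2.imwrite("pics/c3.png",np.hstack([a,b]));print(a.shape,b.shape)
pickle.dump((s,{"wrist":im,"scene":sc}),open("w3.pkl","wb"))
tip=s["position"]+q.apply([0,0,.154])
ey=G.as_matrix()[:,0];P=np.array([M,M+.0095*ey,M-.0095*ey,M+.045*ey+.022*AX,M-.045*ey+.022*AX])
print((wproj(s,im,P)-[255,130])*4+1.5)
print((proj("scene",[tip,tip+AX*.018,M])-[255,170])*6.4+2.7+[480,0])
E
```

```text
10.35 tip in pocket (tool axes, z out) [-0.001   0.0021  0.0276] F tool [ 0.8397 -0.5384  1.694 ] w 0.20573869922691174
(400, 480, 3) (400, 318, 3)
[[262.7582 187.2642]
 [262.6964 154.586 ]
 [262.8215 219.5535]
 [261.8586  37.8994]
 [262.5355 362.8817]]
[[630.7335 224.6733]
 [629.0453 193.6152]
 [635.1838 270.3081]]
```

View pics/c3.png

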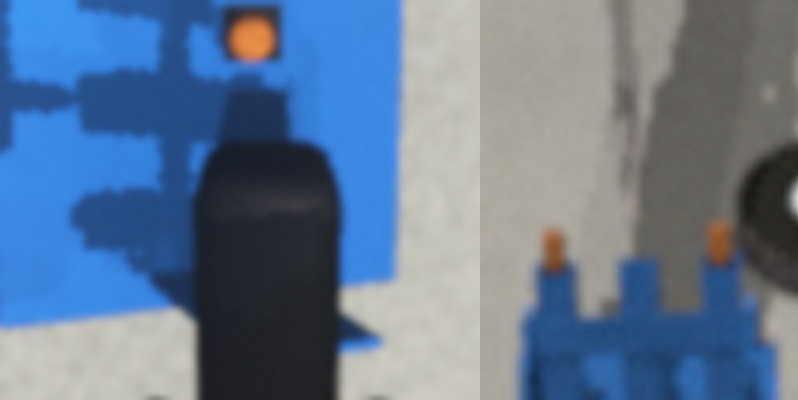

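The scriber appears at (251,38) against a predicted (262,38). In the scene, the middle tube is centred at about column 641 against a predicted 635. So the mouth is 2–3 mm off. I'll measure both relative to the held reamer.

```bash
python3 - <<'E'
from h import *
import cv2
np.set_printoptions(precision=3,suppress=True)
s,D=pickle.load(open("w3.pkl","rb"));im,sc=D["wrist"],D["scene"];q=R.from_rotvec(s["tool_rot"])
px=sc["pixels"].astype(int)
# scene: three tubes by blue mask, rows 213-217
for r in (212,214,216):
    b=px[r,:,2]-px[r,:,0]; seg=b[258:306]; print(r,seg)
G0=im["pixels"].astype(int)
for r in (185,200,215): print("handle row",r,G0[r,298:346].sum(1))
for r in (134,138,142): print("mouth row",r,G0[r,306:332].sum(1))
for x in (0,.05): print("handle top pred",wproj(s,im,s["position"]+q.apply([[x,0,-.022],[x,.009,-.022],[x,-.009,-.022]])))
ey,ex=G.as_matrix()[:,0],G.as_matrix()[:,1]
tip=s["position"]+q.apply([0,0,.154])
print("scene tubes pred y=-45,0,45 at z-8mm",proj("scene",[M-.045*ey-.012*AX,M-.012*AX,M+.045*ey-.012*AX]))
print("shaft pred",proj("scene",[tip+AX*.03,tip+AX*.05]))
for z in(.03,.05):
    u,v=proj("scene",tip+AX*z)[0];r=int(round(v));print("shaft row",v,u,px[r,265:290].sum(1))
print("mouth+y pred",wproj(s,im,M+.045*ey),"px per mm x",wproj(s,im,M+.045*ey+.001*ex)-wproj(s,im,M+.045*ey))
E
```

```text
212 [-11 -11 -12 -11  -3  21  38  10  -5  13  47  46  10 -10 -12 -12 -12  -2
  30  78 100 100  98  93  61  12  -7  -7  -8  -5   6  37  70  77  71  78
  78  51   7  -6  -3  -3  -5  -5  -4  -4  -5  -4]
214 [-13 -13 -13 -12  -3  24  66  94  92  96  87  55   9 -11 -13 -13 -12  -1
  25  72  97  94  96  92  63  18  -5  -8  -7  -7   3  39  82  95  93  94
  89  55  11  -3  -7  -7  -6  -5  -2  -6  -5  -4]
216 [-13 -12 -12 -12  -6  11  60  93  93  93  90  59  12 -10 -13 -11 -12  -8
  15  67  92  93  93  92  66  22  -5  -9  -8  -9  -4  25  76  94  93  93
  87  64  54  53  12  -8  -9 -10 -10 -10  -8  -6]
handle row 185 [239 236 239 227 198 149 116 105 102 107 109 115 119 122 117 117 118 116
 120 119 120 120 125 125 122 122 123 125 126 127 126 126 130 132 131 132
 128 131 131 125 127 178 276 362 409 421 421 422]
handle row 200 [165 164 164 160 147 128 107 102 101 101 103 107 109 107 111 112 111 112
 111 117 118 116 118 120 113 117 113 115 116 116 116 115 117 119 117 114
 113 112 107 109 125 204 329 412 441 452 455 467]
handle row 215 [570 567 565 562 535 442 267 126  97  97  99 100 100 101 104 10
[... 451 characters left out ...]
02 334 259
 253 321 389 408 410 407 401 402]
handle top pred [[322.96  266.797]
 [340.318 266.711]
 [305.593 266.739]]
handle top pred [[323.134 171.676]
 [342.516 171.714]
 [303.738 171.704]]
scene tubes pred y=-45,0,45 at z-8mm [[266.082 215.567]
 [278.998 214.99 ]
 [291.877 214.416]]
shaft pred [[277.69  196.575]
 [277.393 191.115]]
shaft row 196.5754375854947 277.68951140845354 [504 500 499 500 500 497 500 497 472 463 458 419 355 368 360 297 285 294
 287 295 291 291 291 287 289]
shaft row 191.11468180204446 277.3926801778481 [497 500 492 493 497 495 498 500 491 464 444 431 408 349 376 386 316 282
 289 286 285 284 287 288 290]
mouth+y pred [[320.245 137.056]] px per mm x [[ 0.901 -0.001]]
```

jog_arm(
  moves=[0.002,-0.005,0.01,0,0,0,-1,0.002,-0.005,0.03,0,0,0,-1,0.002,-0.005,0.055,0,0,0,-1,0.002,-0.005,0.08,0,0,0,-1,0.002,-0.005,0.105,0,0,0,-1,0.002,-0.005,0.125,0,0,0,-1,0.002,-0.005,0.133,0,0,0,-1,0.002,-0.005,0.133,0,0,0,-1],
)

```text
time: 11.45
position: [0.5032, -0.15, 0.2615]
tool_rot: [2.156, 1.813, 0.365]
ft_force: [0.1, 0.3, -1.2]
grip_width: 0.203
grip_force: 45.0
```

```bash
python3 -c "
from h import *
np.set_printoptions(precision=4,suppress=True);rep();rep()"
```

```text
11.45 tip in pocket (tool axes, z out) [-0.0003  0.0001 -0.0126] F tool [ 0.3208 -0.4302  1.08  ] w 0.20289951165621292
11.45 tip in pocket (tool axes, z out) [-0.0003  0.0001 -0.0126] F tool [ 0.3208 -0.4302  1.08  ] w 0.20289951165621292
```

jog_arm(
  moves=[0,-0.004,0.01,0,0,0,-1,0,-0.004,0.02,0,0,0,-1,0,-0.004,0.03,0,0,0,-1,0,-0.004,0.04,0,0,0,-1,0,-0.004,0.05,0,0,0,-1,0,-0.004,0.06,0,0,0,-1,0,-0.004,0.067,0,0,0,-1,0,-0.004,0.067,0,0,0,-1],
)

```text
time: 12.45
position: [0.5097, -0.1511, 0.2424]
tool_rot: [2.157, 1.813, 0.365]
ft_force: [-0.0, 0.2, -1.2]
grip_width: 0.202
grip_force: 45.0
```

```bash
python3 -c "
from h import *
np.set_printoptions(precision=4,suppress=True);rep()"
```

```text
12.45 tip in pocket (tool axes, z out) [-0.0002 -0.0013 -0.0328] F tool [ 0.2361 -0.5344  1.1248] w 0.2016213881161949
```

jog_arm(
  moves=[0,0,0.01,0,0,0,-1,0,0,0.025,0,0,0,-1,0,0,0.04,0,0,0,-1,0,0,0.055,0,0,0,-1,0,0,0.07,0,0,0,-1,0,0,0.085,0,0,0,-1,0,0,0.1,0,0,0,-1,0,0,0.1,0,0,0,-1],
  newtons=20,
)

```text
time: 13.45
position: [0.5209, -0.153, 0.2144]
tool_rot: [2.157, 1.813, 0.365]
ft_force: [0.6, 0.1, -1.7]
grip_width: 0.203
grip_force: 20.0
```

```bash
python3 -c "
from h import *
np.set_printoptions(precision=4,suppress=True);rep()"
```

```text
13.45 tip in pocket (tool axes, z out) [-0.0002 -0.0017 -0.063 ] F tool [ 0.2346 -0.1459  1.7688] w 0.2029314261969131
```

jog_arm(
  moves=[0,0,0.003,0,0,0,-1,0,0,0.006,0,0,0,-1,0,0,0.009,0,0,0,-1,0,0,0.012,0,0,0,-1,0,0,0.015,0,0,0,-1,0,0,0.018,0,0,0,-1,0,0,0.02,0,0,0,-1,0,0,0.02,0,0,0,-1],
  newtons=12,
)

```text
time: 14.45
position: [0.5234, -0.1535, 0.2093]
tool_rot: [2.156, 1.813, 0.365]
ft_force: [-0.1, 0.5, -1.7]
grip_width: 0.203
grip_force: 12.0
```

Tip at about -69 mm and still free.

jog_arm(
  moves=[0,0,0.003,0,0,0,-1,0,0,0.006,0,0,0,-1,0,0,0.009,0,0,0,-1,0,0,0.012,0,0,0,-1,0,0,0.015,0,0,0,-1,0,0,0.017,0,0,0,-1,0,0,0.017,0,0,0,-1,0,0,0.017,0,0,0,-1],
)

```text
time: 15.45
position: [0.5253, -0.1538, 0.2047]
tool_rot: [2.156, 1.813, 0.365]
ft_force: [0.5, 0.7, -0.6]
grip_width: 0.204
grip_force: 12.0
```

jog_arm(
  moves=[0,0,0.003,0,0,0,-1,0,0,0.006,0,0,0,-1,0,0,0.009,0,0,0,-1,0,0,0.012,0,0,0,-1,0,0,0.013,0,0,0,-1,0,0,0.013,0,0,0,-1,0,0,0.013,0,0,0,-1,0,0,0.013,0,0,0,-1],
)

```text
time: 16.45
position: [0.5268, -0.1541, 0.2011]
tool_rot: [2.156, 1.813, 0.365]
ft_force: [-0.0, 0.3, -2.7]
grip_width: 0.209
grip_force: 12.0
```

Still free at about -78 mm.

jog_arm(
  moves=[0,0,0.003,0,0,0,-1,0,0,0.006,0,0,0,-1,0,0,0.009,0,0,0,-1,0,0,0.012,0,0,0,-1,0,0,0.015,0,0,0,-1,0,0,0.017,0,0,0,-1,0,0,0.017,0,0,0,-1,0,0,0.017,0,0,0,-1],
)

```text
time: 17.45
position: [0.5287, -0.1544, 0.1964]
tool_rot: [2.156, 1.813, 0.365]
ft_force: [-0.3, -0.4, -1.6]
grip_width: 0.213
grip_force: 12.0
```

jog_arm(
  moves=[0,0,0.003,0,0,0,-1,0,0,0.006,0,0,0,-1,0,0,0.009,0,0,0,-1,0,0,0.012,0,0,0,-1,0,0,0.015,0,0,0,-1,0,0,0.017,0,0,0,-1,0,0,0.017,0,0,0,-1,0,0,0.017,0,0,0,-1],
)

```text
time: 18.45
position: [0.5307, -0.1547, 0.1917]
tool_rot: [2.156, 1.812, 0.365]
ft_force: [0.5, 0.9, -2.2]
grip_width: 0.205
grip_force: 12.0
```

About -88 mm, still free.

jog_arm(
  moves=[0,0,0.003,0,0,0,-1,0,0,0.006,0,0,0,-1,0,0,0.009,0,0,0,-1,0,0,0.012,0,0,0,-1,0,0,0.015,0,0,0,-1,0,0,0.017,0,0,0,-1,0,0,0.017,0,0,0,-1,0,0,0.017,0,0,0,-1],
)

```text
time: 19.45
position: [0.5326, -0.1551, 0.187]
tool_rot: [2.156, 1.813, 0.365]
ft_force: [-0.2, -0.2, -0.4]
grip_width: 0.212
grip_force: 12.0
```

jog_arm(
  moves=[0,0,0.003,0,0,0,-1,0,0,0.006,0,0,0,-1,0,0,0.009,0,0,0,-1,0,0,0.01,0,0,0,-1,0,0,0.01,0,0,0,-1,0,0,0.01,0,0,0,-1,0,0,0.01,0,0,0,-1,0,0,0.01,0,0,0,-1],
)

```text
time: 20.45
position: [0.5338, -0.1553, 0.1843]
tool_rot: [2.156, 1.812, 0.365]
ft_force: [-0.3, 0.8, -1.7]
grip_width: 0.204
grip_force: 12.0
```

jog_arm(
  moves=[0,0,0.003,0,0,0,-1,0,0,0.006,0,0,0,-1,0,0,0.009,0,0,0,-1,0,0,0.012,0,0,0,-1,0,0,0.015,0,0,0,-1,0,0,0.017,0,0,0,-1,0,0,0.017,0,0,0,-1,0,0,0.017,0,0,0,-1],
)

```text
time: 21.45
position: [0.5357, -0.1556, 0.1796]
tool_rot: [2.156, 1.813, 0.365]
ft_force: [0.4, -0.7, -1.5]
grip_width: 0.202
grip_force: 12.0
```

jog_arm(
  moves=[0,0,0.003,0,0,0,-1,0,0,0.006,0,0,0,-1,0,0,0.009,0,0,0,-1,0,0,0.012,0,0,0,-1,0,0,0.015,0,0,0,-1,0,0,0.017,0,0,0,-1,0,0,0.017,0,0,0,-1,0,0,0.017,0,0,0,-1],
)

```text
time: 22.45
position: [0.5377, -0.1559, 0.1749]
tool_rot: [2.156, 1.812, 0.365]
ft_force: [-1.2, 0.1, -1.0]
grip_width: 0.208
grip_force: 12.0
```

```bash
python3 -c "
from h import *
np.set_printoptions(precision=4,suppress=True);rep()"
```

```text
22.45 tip in pocket (tool axes, z out) [-0.0002 -0.0014 -0.1061] F tool [-0.1104 -1.4912  0.4961] w 0.20757649721832097
```

jog_arm(
  moves=[0,0,0.003,0,0,0,-1,0,0,0.006,0,0,0,-1,0,0,0.009,0,0,0,-1,0,0,0.012,0,0,0,-1,0,0,0.013,0,0,0,-1,0,0,0.013,0,0,0,-1,0,0,0.013,0,0,0,-1,0,0,0.013,0,0,0,-1],
)

```text
time: 23.45
position: [0.5391, -0.1562, 0.1713]
tool_rot: [2.156, 1.813, 0.365]
ft_force: [-0.5, -0.4, -1.6]
grip_width: 0.208
grip_force: 12.0
```

Tip at about -110 mm, still free.

jog_arm(
  moves=[0,0,0.003,0,0,0,-1,0,0,0.006,0,0,0,-1,0,0,0.009,0,0,0,-1,0,0,0.012,0,0,0,-1,0,0,0.013,0,0,0,-1,0,0,0.013,0,0,0,-1,0,0,0.013,0,0,0,-1,0,0,0.013,0,0,0,-1],
)

```text
time: 24.45
position: [0.5408, -0.1565, 0.1679]
tool_rot: [2.156, 1.812, 0.366]
ft_force: [-2.2, 1.2, 5.0]
grip_width: 0.208
grip_force: 12.0
```

Contact: the axial force rose by about 6.5 N. I'll go 1 mm further to confirm it is the stop.

jog_arm(
  moves=[0,0,0.001,0,0,0,-1,0,0,0.002,0,0,0,-1,0,0,0.003,0,0,0,-1,0,0,0.003,0,0,0,-1,0,0,0.003,0,0,0,-1,0,0,0.003,0,0,0,-1,0,0,0.003,0,0,0,-1,0,0,0.003,0,0,0,-1],
)

```text
time: 25.45
position: [0.5412, -0.1566, 0.1674]
tool_rot: [2.156, 1.812, 0.366]
ft_force: [-4.0, 0.9, 6.3]
grip_width: 0.207
grip_force: 12.0
```

```bash
python3 -c "
from h import *
np.set_printoptions(precision=4,suppress=True);rep()"
```

```text
25.45 tip in pocket (tool axes, z out) [-0.0003 -0.0009 -0.1144] F tool [ 0.2002 -1.3446 -7.4165] w 0.2065868962173407
```

The axial force is now 7.4 N, so it rests on the stop. Next: release, then retract along the tube axis.

jog_arm(
  moves=[0,0,0,0,0,0,-0.58,0,0,0,0,0,0,-0.5,0,0,0,0,0,0,-0.4,0,0,0,0,0,0,-0.2,0,0,0,0,0,0,0,0,0,0,0,0,0,0,0,0,0,0,0,0,0,0,0,0,0,0,0,0],
)

```text
time: 26.45
position: [0.541, -0.1565, 0.1668]
tool_rot: [2.156, 1.812, 0.365]
ft_force: [0.6, -0.4, -0.5]
grip_width: 0.497
grip_force: 0.0
```

jog_arm(
  moves=[0,0,-0.03,0,0,0,0,0,0,-0.08,0,0,0,0,0,0,-0.14,0,0,0,0,0,0,-0.22,0,0,0,0,0,0,-0.3,0,0,0,0,0,0,-0.4,0,0,0,0,0,0,-0.4,0,0,0,0,0,0,-0.4,0,0,0,0],
)

```text
time: 27.45
position: [0.4951, -0.1486, 0.2775]
tool_rot: [2.156, 1.812, 0.365]
ft_force: [-1.0, -0.1, -0.7]
grip_width: 0.499
grip_force: 0.0
```

```bash
python3 - <<'E'
from h import *
from bench import ctrl
import cv2
s,q=rep();im=ctrl.get_image("scene");w=ctrl.get_image("wrist")
k=lambda a,f:cv2.resize(a,None,fx=f,fy=f,interpolation=cv2.INTER_CUBIC)
cv2.imwrite("pics/f.png",np.hstack([k(im["pixels"][140:270,240:370,::-1],3),cv2.resize(w["pixels"][140:340,220:420,::-1],(390,390))]))
E
```

```text
27.45 tip in pocket (tool axes, z out) [-0.00035985 -0.00113116  0.00529966] F tool [-0.25165789 -1.11498021  0.27737797] w 0.4994250221159453
```

I've used all ten pictures, so I'll check the result numerically: is the dark handle where the model says it should be?

```bash
python3 - <<'E'
from h import *
from bench import ctrl
import cv2
np.set_printoptions(precision=3,suppress=True)
f=lambda:ctrl.get_image("wrist")
s=ctrl.get_state();im=f();q=R.from_rotvec(s["tool_rot"])
ey,ex=G.as_matrix()[:,0],G.as_matrix()[:,1]
c=M-.001*ex+AX*(.163-.114+.013)   # handle top centre if standing
P=wproj(s,im,[c,c+.05*ey,c+.03*ey]);print(P)
g=im["pixels"].astype(int).sum(2)
r=int(P[2,1]);print(r,g[r,285:360:2]); x=int(P[1,0]);print("col",x,g[int(P[1,1])-20:int(P[1,1])+20:2,x])
sc=ctrl.get_image("scene");h=c-.013*AX;a=proj("scene",[h,h+.045*ey,h-.045*ey]);print(a)
D=sc["pixels"].astype(int)
for u,v in a: print(D[int(round(v)),int(round(u))],d["scene"]["pixels"][int(round(v)),int(round(u))])
print("short",np.abs(D-d["scene"]["pixels"])[150:185,330:362].sum(2).mean())
E
```

```text
[[323.177 199.009]
 [323.193 141.887]
 [323.191 165.25 ]]
165 [254 252 251 244 246 245 244 246 242 238 152 105 114 114 119 118 117 115
 119 126 130 159 169 264 370 393 403 417 421 421 424 423 420 427 422 421
 430 513]
col 323 [194 337 395 233 216 364 330 183 260 393 344 162 122 123 144 144 138 134
 132 124]
[[278.118 198.579]
 [291.152 198.021]
 [265.048 199.139]]
[21 23 21] [172 168 160]
[26 25 24] [169 166 157]
[41 40 37] [176 172 163]
short 5.709821428571429
```

```bash
python3 -c "
from bench import ctrl
print(ctrl.close_job())"
```

```text
the job is handed in; nothing more can be done
None
```

The long reamer stands tip-down on the stop in the caddy's middle tube, about 114 mm below the mouth. I released it at 7.4 N of contact, retracted the arm and handed the job in at about 28 s; the hand-in returned no verdict.

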